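Hang the canister ledge on the pantry upright

TASK

Hook the loose steel ledge bracket level into the middle pair of slots of the white upright, below the little upper shelf, and press it down until it snaps past the catch and is fully home. Then stand the shortest steel canister upright on the ledge, between the front lip and the upright and centred on the ledge's width, and let go. Leave all the other goods as they are.

Things in the scene. Friction and masses are not known exactly. Their poses are not given: they have to be found in the camera images.
- upright: white slotted upright on a foot plate 12 mm thick, 150 mm wide, reaching 40 mm in front of the face; fixed. Origin on the front face's centre line at counter level; -x points out of the face (as a fitted bracket projects), +x into it, z up. 60 mm wide, 360 tall, face 5 mm thick. Three free pairs of slots with sills at 18, 118 and 218 mm; use the middle pair
- slots (a point): point on the upright's front face midway between the two middle slots, at the height of their sills (lower edges), 118 mm above the counter; axes as the upright's. Each slot is 15 mm wide, 34 mm high, centred at y = -14 and +14 mm. A sprung roller behind and just below the sills catches the hooks
- overhang (a point): middle of the lower front edge of the fixed upper shelf, 60 mm in front of the upright's face and 320 mm above the counter; the shelf is 170 mm wide and carries small jars. A tool pointing straight down does not fit above the ledge place: lean it 25 to 40 degrees, its upper end away from the upright
- bracket: loose steel ledge bracket, about 0.3 kg: an inverted channel 100 mm long (x), 44 wide (y, flat parallel sides to grip), 50 tall to its flat top, standing on its side walls. Origin at the centre of its underside (80 mm above the counter when home). Rear plate with two dark hooks at x = +50 mm, front lip 5 mm thick and 6 high at x = -50. Home, its axes match the upright's; it may droop 4 degrees
- hooks (a point): point on the rear plate's plane midway between the hooks, at the underside of their necks: 50 mm behind the bracket's origin, 38 above. Meets point slots within about 2 mm when home. Go straight in with it 15 to 25 mm above slots (20 best) until the plate meets the face, then lower; from about 12 mm above home the catch resists: 6 to 15 N down snaps past it, the weight alone does not
- hook_tips (a point): midway between the two hooks' lowest points, 60 mm behind the bracket's origin and 24 mm above its underside. Each hook is 8 mm wide, centred at y = -14 and +14 mm; its neck is 8 mm high, its tip hangs 14 mm below the neck and reaches 13 mm behind the rear plate; gap between plate and tip 7 mm
- canister_short: the short brushed-steel pantry canister, upright cylinder 60 mm in diameter and 90 mm tall with a flat lid and a small clear window; origin at the centre of its underside, z up, about 0.25 kg; the one to stand on the ledge (underside then 130 mm above the counter, axis about 35 to 65 mm from the upright's face; it overhangs the ledge by 8 mm on each side)
- canister_mid: bystander, to be left alone: a medium brushed-steel pantry canister, upright cylinder 72 mm in diameter and 115 mm tall with a flat lid and a small clear window; origin at the centre of its underside, z up
- canister_tall: bystander, to be left alone: a tall brushed-steel pantry canister, upright cylinder 72 mm in diameter and 140 mm tall with a flat lid and a small clear window; origin at the centre of its underside, z up
- jar_tomato: bystander, to be left alone: jar 72 mm in diameter, 110 mm tall, origin under its centre
- tin_flat: bystander, to be left alone: flat tin 84 mm in diameter, 45 mm tall, origin under its centre
- tin_corn: bystander, to be left alone: tin 72 mm in diameter, 100 mm tall, origin under its centre
- carton: bystander, to be left alone: upright carton 50 x 110 x 160 mm (x, y, z), origin under its centre
- oil_bottle: bystander, to be left alone: bottle 68 mm in diameter, 210 mm tall, origin under its centre
Not all that is in view belongs to the job. Leave any purple look-alike of the bracket alone. What is shaped like the canister_short but pink is not meant.

How it is judged:
On the way:
1. the bracket is hooked in the middle pair of slots and pressed fully home (distance between hooks and slots below 0.005 m and z of hooks in the frame of upright below 0.1215 m and angle between the x axis of bracket and the x axis of upright, either way round below 0.12 rad and angle between bracket's own z axis and vertical below 0.1 rad), for 0.2 s.
At the end, for the whole second after the job is handed in: Bracket home in the middle slots (hooks within 5 mm of slots, at most 3.5 mm high, aligned within 0.12 rad, level within 0.1 rad); short canister upright (0.12 rad) on the ledge's top, axis within 14 mm of its centre line and 35 mm of its middle lengthwise; both at rest (all of step 1 and x of canister_short in the frame of bracket between -0.035 and 0.035 m and y of canister_short in the frame of bracket between -0.014 and 0.014 m and z of canister_short in the frame of bracket between 0.046 and 0.0545 m and angle between canister_short's own z axis and vertical below 0.12 rad and linear speed of each of bracket, canister_short below 0.02 m/s); the robot touches nothing.
It fails at once if one of the other pantry goods is pushed more than 40 mm or knocked over (distance of any of canister_mid, canister_tall, jar_tomato, tin_flat, tin_corn, carton, oil_bottle from where it was at the start of the episode above 0.04 m or angle between any of canister_mid, canister_tall, jar_tomato, tin_flat, tin_corn, carton, oil_bottle's own z axis and vertical above 0.5 rad).
It fails at once if the short canister is knocked over (angle between canister_short's own z axis and vertical above 0.8 rad).
It also fails if it takes over 67 s, if anything falls off the work surface, if the arm or the gripper's body presses on something with over 40 N, if the wrist force passes 120 N, or if a joint passes its speed limit or range.

ROBOT

A 6-joint arm with a two-finger parallel gripper is mounted at the origin on the work surface. World frame = base frame: x ahead of the robot, y to its left, z up, the work surface at z = 0. Lengths are in m, angles in rad, forces in N, time in s.
With the tool pointing down it reaches from about 0.35 to 1 m from the base axis. Payload 7.1 kg.
Tool frame: the origin (TCP) lies midway between the tips of the shut fingers; the grasp point (between the pads) lies 19 mm behind it; z points along the fingers, y is the line along which they close (so a half turn about z gives the same grasp; the last joint's range is limited). The gripper opens to 85 mm and grips with 20 to 120 N. Pads are 22 mm wide; open, the fingers measure 114 mm over their backs; the gripper's body (76 mm by 85 mm) begins 54 mm behind the grasp point. The pads swing forward as they close: fully open they stand 13 mm farther back than shut.
Start: joints at [1.255, 0.423, 1.63, -0, 1.089, -0.019], TCP at [0.183, 0.598, 0.231] pointing down, gripper open.
Joint ranges: [-3, 3], [-0.9, 2.11], [0.09, 2.58], [-1.31, 4.45], [0.11, 2.69], [-2.54, 2.54]. Speed limits (rad/s): [2.39, 2.39, 3.01, 3.14, 3.14, 3.14].

INTERFACE

Orientations are given as a rotation vector (axis times angle).
In Python, from rig import manip gives the robot as it stands. The module is installed in compiled form; this text tells all that it offers. Calls block until the motion is done:
- manip.move_to(position, orientation): joint-space move of the TCP to a pose.
- manip.servo_line(position, orientation=None, rate=0.15): straight line of the TCP; orientation=None keeps the orientation; rate is the mean speed in m/s.
- manip.set_joints(angles): joint-space move.
- manip.command_gripper(opening, f_grip=None): finger opening in m; f_grip is the grip in N (None keeps the last); returns when the fingers have stopped.
- manip.hold(seconds).
- manip.solve_ik(position, orientation): joint angles nearest the present ones, or None.
- manip.camera(name): name is "side" or "top" or "wrist"; returns a dict with "image" (384x512x3 uint8, red, green, blue), "fx", "fy", "cx", "cy" (pixels), "cam_to_world" (4x4, takes a point from camera to world coordinates); the wrist camera has in their place "mount" (4x4, takes a point from camera to tool coordinates, whose origin is the TCP and whose axes are the flange's). Camera axes: x right, y down, z forward; pixel columns grow to the right and rows downward; lengths in m; the calibration is good to about 2 mm. A picture is of the moment at which its call begins: read the wrist's pose just before it. There is no depth.
A pose or a line that the arm cannot do raises manip.IKError and nothing moves.
- manip.sign_off(): hands the job in; it is judged then, once.
Readings, each from a call of its own:
- manip.get_time(): time.
- manip.get_joint_positions(): joint angles.
- manip.get_joint_vel(): joint speeds.
- manip.get_tau(): joint torques, N m.
- manip.get_position(): TCP position.
- manip.get_ee_rot(): TCP orientation.
- manip.get_contact_force(): force on the tool from outside, world axes, zero at the start.
- manip.get_torque(): the same for the moment, N m.
- manip.get_width(): finger opening in m.
- manip.get_grip_force(): force on a finger pad.
Only numpy, scipy, OpenCV 4.12 (cv2) and the standard library are available. Lean on these libraries where they do the work, as an engineer would, in place of code of your own. Each camera call takes 0.05 s, during which the arm holds its last target. There are 200 camera calls.

## Working session

There is one attempt and no reset: what is moved stays moved. The work goes in short steps, each a Python script; the robot and the scene stay as the last script left them, time stands still between calls to the robot, and variables do not carry over. Pictures are saved under pics/ and viewed, at most 10 in all, crops included, and the job is handed in when it is done.

```bash
mkdir -p pics; cat > h.py <<'E'
import numpy as np, cv2
from rig import manip
from scipy.spatial.transform import Rotation as R
def snap(name,fn):
    p=manip.get_position(); r=manip.get_ee_rot()
    c=manip.camera(name); im=c["image"]
    if name=="wrist":
        T=np.eye(4);T[:3,:3]=R.from_rotvec(r).as_matrix();T[:3,3]=p
        M=T@np.array(c["mount"])
    else: M=np.array(c["cam_to_world"])
    cv2.imwrite("pics/"+fn+".png",im[:,:,::-1])
    K=np.array([c["fx"],c["fy"],c["cx"],c["cy"]])
    np.savez("pics/"+fn+".npz",K=K,M=M); return im,K,M
def load(fn):
    d=np.load("pics/"+fn+".npz"); return d["K"],d["M"]
def at_z(fn,u,v,z):
    K,M=load(fn); d=M[:3,:3]@np.array([(u-K[2])/K[0],(v-K[3])/K[1],1]); o=M[:3,3]
    return o+d*(z-o[2])/d[2]
def proj(fn,P):
    K,M=load(fn); p=(np.atleast_2d(P)-M[:3,3])@M[:3,:3]
    return np.c_[p[:,0]/p[:,2]*K[0]+K[2],p[:,1]/p[:,2]*K[1]+K[3]]
E
python3 - <<'E'
from h import *
for n in("top","side"):
    im,K,M=snap(n,n+"0"); print(n,K,M.round(3).tolist())
a=cv2.imread("pics/top0.png");b=cv2.imread("pics/side0.png")
cv2.imwrite("pics/both.png",cv2.resize(np.vstack([a,b]),None,fx=.78,fy=.78) )
print(manip.get_position(),manip.get_ee_rot(),manip.get_time())
E
```

```text
top [444.93994811 444.93994811 257.41715169 184.89501654] [[0.007, -0.99, 0.14, 0.342], [-1.0, -0.008, -0.007, -0.047], [0.008, -0.14, -0.99, 1.676], [0.0, 0.0, 0.0, 1.0]]
side [381.85259109 381.85259109 254.98483713 197.11049199] [[-0.94, -0.211, 0.268, 0.28], [-0.341, 0.62, -0.707, 0.689], [-0.017, -0.756, -0.654, 0.869], [0.0, 0.0, 0.0, 1.0]]
[0.18260987 0.59718888 0.23058812] [-4.64534218e-01 -3.10679436e+00  2.25743117e-03] 0.1
```

View pics/top0.png

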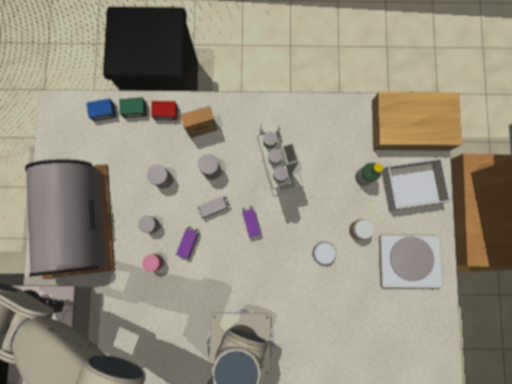

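View pics/side0.png

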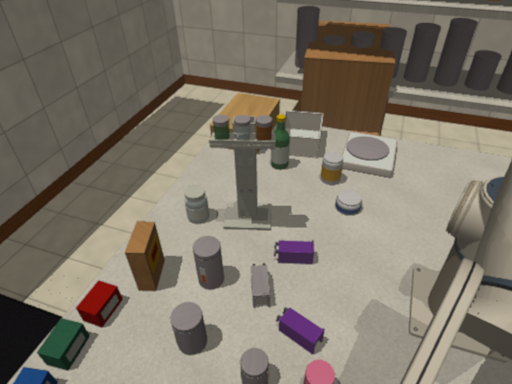

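Top view: the bracket is grey at (213,207). Its look-alikes are purple, at (188,243) and (252,223). The canister candidates are (149,225), which looks smallest and so short, (160,176) and (209,166), plus a pink one at (152,262). The upright with its shelf is at about (283,160), with its face towards +y. I'll check the choice and the foot plate in one close crop.

```bash
python3 - <<'E'
import cv2,numpy as np
a=cv2.imread("pics/top0.png")[115:280,130:310];b=cv2.imread("pics/side0.png")[104:384,150:330]
a=cv2.resize(a,None,fx=2.1,fy=2.1,interpolation=2) ; 
b=cv2.resize(b,None,fx=2.1,fy=2.1,interpolation=2)
c=np.zeros((b.shape[0],a.shape[1]+b.shape[1],3),np.uint8);c[:a.shape[0],:a.shape[1]]=a;c[:,a.shape[1]:]=b
cv2.imwrite("pics/crop.png",c);print(c.shape,a.shape)
from h import *
for n,u,v,z in[("short",149,219.5,.09),("c2",160,172,.115),("c3",209,161,.14),("br",213,207,.05),("shelfA",264,127,.32),("shelfB",279,190,.32)]:print(n,at_z("top0",u,v,z).round(3))
for n,u,v,z in[("short",255,357,.09),("c2",188,313,.115),("c3",208,245,.14),("br",260,275,.05)]:print(n,at_z("side0",u,v,z).round(3))
E
```

```text
(588, 756, 3) (346, 378, 3)
short [0.439 0.326 0.09 ]
c2 [0.606 0.288 0.115]
c3 [0.643 0.113 0.14 ]
br [0.489 0.104 0.05 ]
shelfA [ 0.718 -0.076  0.32 ]
shelfB [ 0.519 -0.123  0.32 ]
short [0.424 0.33  0.09 ]
c2 [0.596 0.296 0.115]
c3 [0.629 0.116 0.14 ]
br [0.496 0.096 0.05 ]
```

View pics/crop.png

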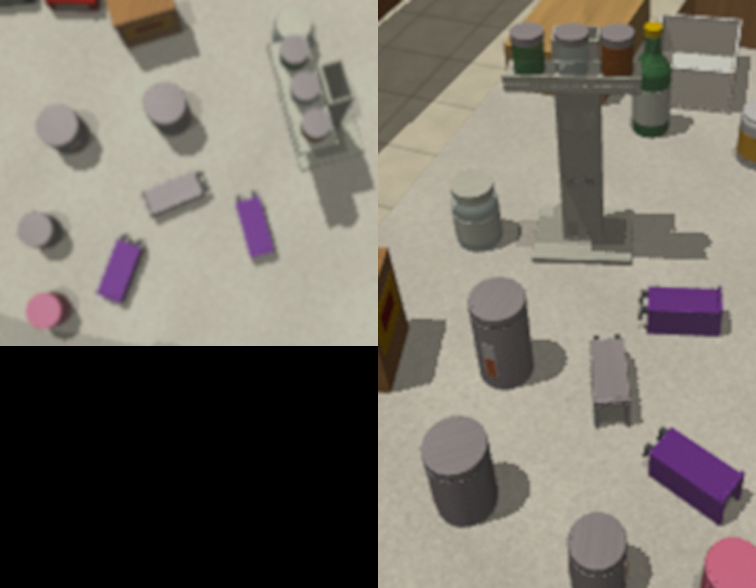

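```bash
python3 - <<'E'
from h import *
f=lambda u,v:(150+(u-378)/2.1,104+v/2.1)
A=at_z("side0",*f(533,258),.012);B=at_z("side0",*f(632,259),.012)
C=at_z("side0",*f(504,89),.32);D=at_z("side0",*f(640,89),.32)
for P,Q,d in((A,B,.04),(C,D,.06)):
    w=Q-P; print(P.round(3),Q.round(3),np.linalg.norm(w)); e=w/np.linalg.norm(w); n=np.array([-e[1],e[0],0])
    if n[1]>0:n=-n
    print("face",((P+Q)/2+n*d).round(4),"into-dir yaw",np.arctan2(n[1],n[0]))
t=lambda u,v:(130+u/2.1,115+v/2.1)
A,B=at_z("top0",*t(145,203),.05),at_z("top0",*t(203,180),.05);print(A,B,np.arctan2(*(B-A)[1::-1]))
# overview wrist pictures
E
cat >> h.py <<'E'
def tool(yawdir,lean=0.0):
    """rotation: tool z down, leaned so that its upper end moves away (opposite) from yaw direction n; y perp to n"""
    n=np.array([np.cos(yawdir),np.sin(yawdir),0]); up=np.array([0,0,1.])
    z=-np.cos(lean)*up+np.sin(lean)*n; y=np.cross(up,n); x=np.cross(y,z)
    return np.c_[x,y,z]
def ik(p,Rm):
    """choose between tool and half turn"""
    out=[]
    for s in(1,-1):
        M=Rm@np.diag([s,s,1]); rv=R.from_matrix(M).as_rotvec(); q=manip.solve_ik(p,rv); 
        out.append((rv,None if q is None else np.round(q,2)))
    return out
E
python3 - <<'E'
from h import *
for y in (-1.2,-1.33):
  for l in(0,.5):
    for p in([.49,.1,.3],[.59,0,.2],[.59,-.04,.2]): print(y,l,p,[o[1] for o in ik(p,tool(y,l))])
im,K,M=snap("wrist","w0");print(np.array(manip.camera("wrist")["mount"]).round(3),K)
E
```

```text
[ 0.676 -0.071  0.012] [ 0.535 -0.117  0.012] 0.14855327378943653
face [ 0.6177 -0.1321  0.012 ] into-dir yaw -1.2536426572895498
[ 0.685 -0.057  0.32 ] [ 0.525 -0.11   0.32 ] 0.16859558718606063
face [ 0.6243 -0.1403  0.32  ] into-dir yaw -1.2485659852516422
[0.47161087 0.15434903 0.05      ] [0.51267333 0.05413911 0.05      ] -1.1819007525908634
-1.2 0 [0.49, 0.1, 0.3] [array([ 0.18,  0.16,  1.83, -0.  ,  1.15, -0.19]), None]
-1.2 0 [0.59, 0, 0.2] [array([-0.02,  0.41,  1.73, -0.  ,  1.  , -0.39]), None]
-1.2 0 [0.59, -0.04, 0.2] [array([-0.09,  0.41,  1.73, -0.  ,  1.  , -0.46]), None]
-1.2 0.5 [0.49, 0.1, 0.3] [array([ 0.47,  0.19,  1.88, -0.54,  1.18,  0.34]), None]
-1.2 0.5 [0.59, 0, 0.2] [array([ 0.22,  0.41,  1.84, -0.64,  0.92,  0.25]), None]
-1.2 0.5 [0.59, -0.04, 0.2] [array([ 0.15,  0.4 ,  1.86, -0.65,  0.88,  0.2 ]), None]
-1.33 0 [0.49, 0.1, 0.3] [array([ 0.18,  0.16,  1.83, -0.  ,  1.15, -0.06]), None]
-1.33 0 [0.59, 0, 0.2] [array([-0.02,  0.41,  1.73, -0.  ,  1.  , -0.26]), None]
-1.33 0 [0.59, -0.04, 0.2] [array([-0.09,  0.41,  1.73, -0.  ,  1.  , -0.33]), None]
-1.33 0.5 [0.49, 0.1, 0.3] [array([ 0.46,  0.22,  1.84, -0.52,  1.24,  0.43]), None]
-1.33 0.5 [0.59, 0, 0.2] [array([ 0.23,  0.44,  1.8 , -0.61,  1.  ,  0.35]), None]
-1.33 0.5 [0.59, -0.04, 0.2] [array([ 0.16,  0.42,  1.81, -0.62,  0.96,  0.3 ]), None]
[[-0.    -0.965 -0.264  0.066]
 [ 1.    -0.     0.001 -0.001]
 [-0.001 -0.264  0.965 -0.144]
 [ 0.     0.     0.     1.   ]] [328.94799011 328.94799011 254.1665649  194.84340451]
```

The measured sizes fit: foot plate 148.6 mm and shelf 168.6 mm. That puts the upright's face near (0.621,-0.136) with its inward yaw at about -1.25. The bracket's hooks already point that way, at yaw -1.18. Next I'll take a close look at both.

```bash
python3 - <<'E'
from h import *
n=np.array([np.cos(-1.25),np.sin(-1.25),0]);
p=np.array([.492,.104,.22])-.02*n
manip.move_to(p,ik(p,tool(-1.18,.0))[0][0]); snap("wrist","wb")
p=np.array([.621,-.136,.2])-.2*n
manip.move_to(p,ik(p,tool(-1.25,.7))[0][0]); snap("wrist","wu")
print(manip.get_time())
c=np.hstack([cv2.imread("pics/wb.png"),cv2.imread("pics/wu.png")])
S=proj("wu",[np.array([.621,-.136,.118])])
print(S)
E
```

```text
3.125
[[254.27249708 259.99275282]]
```

View pics/wb.png

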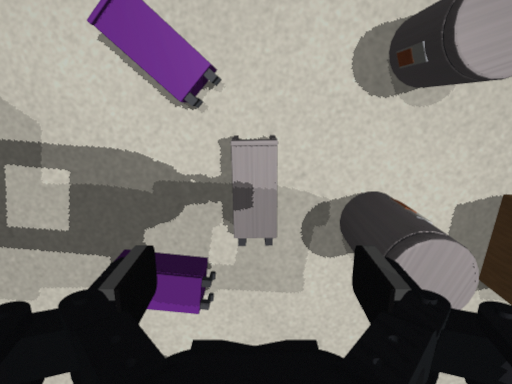

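View pics/wu.png

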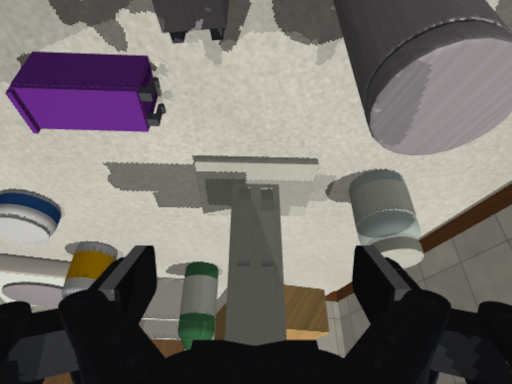

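Bracket view: the lip is at row 140 (columns 233-277), and the hooks are at (241,241) and (268,241), pointing to the upright. Upright view: the middle slots are at about (256,263), against a prediction of (254,260). I'll zoom in on both.

```bash
python3 - <<'E'
import cv2,numpy as np
a=cv2.imread("pics/wb.png")[130:250,215:295];b=cv2.imread("pics/wu.png")[150:280,190:325]
a=cv2.resize(a,None,fx=4,fy=4,interpolation=2);b=cv2.resize(b,None,fx=3.5,fy=3.5,interpolation=2)
c=np.zeros((480,800,3),np.uint8);c[:480,:320]=a;c[:b.shape[0],325:325+b.shape[1]]=b
cv2.imwrite("pics/crop2.png",c)
E
```

```text
(no output)
```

View pics/crop2.png

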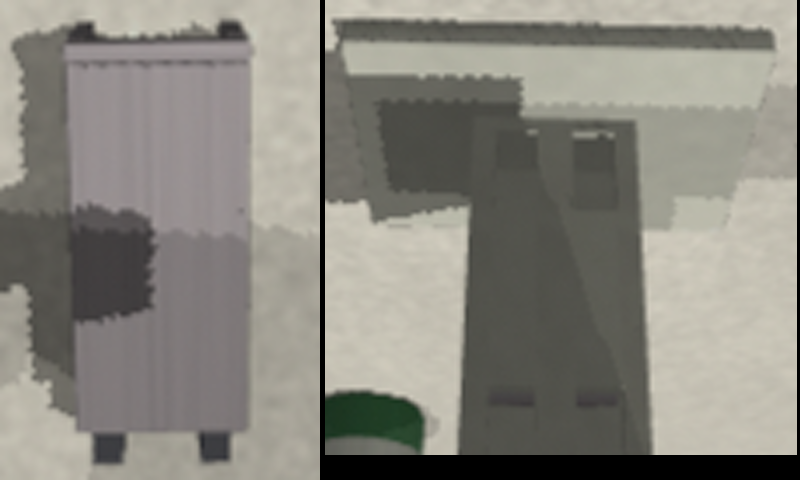

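```bash
cat > fit.py <<'E'
from h import *
from scipy.optimize import least_squares
def fit(fns,L,U,x0):
    L=np.array(L);U=np.array(U);fns=np.array(fns)
    def res(s):
        c,d=np.cos(s[2]),np.sin(s[2])
        W=np.c_[s[0]+c*L[:,0]-d*L[:,1],s[1]+d*L[:,0]+c*L[:,1],L[:,2]]
        return np.concatenate([(proj(f,W[fns==f])-U[fns==f]).ravel() for f in np.unique(fns)])
    r=least_squares(res,x0,loss="soft_l1");return r.x,r.fun.reshape(-1,2).round(1)
E
python3 - <<'E'
from fit import *
g=lambda x,y:(190+(x-325)/3.5,150+y/3.5)
L=[(-.04,-.075,.012),(-.04,.075,.012),(0,-.03,.012),(0,.03,.012)]+[(0,y,.118) for y in(-.0215,-.0065,.0065,.0215)]
U=[g(341,45),g(773,50),g(472,118),g(637,122),g(489,389),g(534,389),g(577,389),g(621,389)]
print(fit(["wu"]*8,L,U,[.621,-.136,-1.25]))
f=lambda u,v:(150+(u-378)/2.1,104+v/2.1)
print(fit(["wu"]*8+["side0"]*4,L+[(-.04,-.075,.012),(-.04,.075,.012),(-.06,-.085,.32),(-.06,.085,.32)],U+[f(632,259),f(533,258),f(640,89),f(504,89)],[.621,-.136,-1.25]))
h=lambda x,y:(215+x/4,130+y/4)
print(fit(["wb"]*6,[(.05,-.022,.05),(.05,.022,.05),(-.05,-.022,.056),(-.05,.022,.056),(-.045,-.022,.056),(-.045,.022,.056)],[h(78,431),h(248,431),h(66,43),h(252,43),h(67,61),h(250,61)],[.49,.1,-1.18]))
E
```

```text
(array([ 0.62315782, -0.13714218, -1.27095041]), array([[-0.7,  0.7],
       [ 0.7,  1.1],
       [ 0.6,  0.3],
       [-0.5, -0.2],
       [-0.3, -0.7],
       [ 0.2, -0.6],
       [-0.4, -0.4],
       [ 0.4, -0.3]]))
(array([ 0.62304423, -0.13710772, -1.25940868]), array([[-0.9, -1.4],
       [-1.2, -1.6],
       [ 0.1,  0.9],
       [-0.6,  0.5],
       [-1.1,  1.2],
       [ 0.4,  0.6],
       [ 0.5,  0.5],
       [-0.5, -0.4],
       [-0.4, -0.6],
       [ 0.2, -0.6],
       [-0.5, -0.5],
       [ 0.4, -0.4]]))
(array([ 0.49288287,  0.10933231, -1.16964238]), array([[-0.3,  0.4],
       [ 0.1,  0.1],
       [-0.5, -0.3],
       [ 0.5, -0.8],
       [-0.6,  0.6],
       [ 0.9,  0.1]]))
```

```bash
cat >> h.py <<'E'
LEAN=.52
UP=np.array([.623,-.137]); UY=-1.265
def rv(yaw,lean=LEAN): return R.from_matrix(tool(yaw,lean)).as_rotvec()
def tcp(g,yaw,lean=LEAN): return np.asarray(g)+.019*tool(yaw,lean)[:,2]
def upw(x,y,z): # upright frame to world
    c,s=np.cos(UY),np.sin(UY); return np.array([UP[0]+c*x-s*y,UP[1]+s*x+c*y,z])
def st(m=""): print(m,manip.get_position().round(4),"F",np.round(manip.get_contact_force(),1),"w",round(manip.get_width(),4),"grip",round(manip.get_grip_force(),1),"t",round(manip.get_time(),2))
E
python3 - <<'E'
from h import *
y=-1.170; g=np.array([.493,.1093,.030]); t=tcp(g,y); zt=tool(y,LEAN)[:,2]
manip.command_gripper(.075)
manip.move_to(t-.12*zt,rv(y)); manip.servo_line(t,rate=.12); st("at")
manip.command_gripper(.03,100); st("grip")
manip.servo_line(manip.get_position()+[0,0,.02],rate=.1); st("lift")
manip.servo_line(manip.get_position()+[0,0,.08],rate=.15)
p=tcp(upw(-.105,0,.130),UY); manip.servo_line(p,rv(UY),rate=.12); st("pre"); print(p)
snap("wrist","w3");snap("side","s3")
a=cv2.imread("pics/w3.png")[100:384,130:400];b=cv2.imread("pics/s3.png")[100:300,170:350]
c=np.hstack([cv2.resize(a,(400,421)),cv2.resize(b,(379,421),interpolation=2)]);cv2.imwrite("pics/c3.png",c)
E
```

```text
at [0.497  0.1009 0.0139] F [-0.5  1.2 -0.3] w 0.0749 grip 0.0 t 5.2
grip [0.497  0.1011 0.0143] F [-2.1  2.   6.2] w 0.0434 grip 101.4 t 5.59
lift [0.4972 0.1014 0.0346] F [ 0.2 -0.2 -3. ] w 0.0431 grip 101.6 t 5.95
pre [ 0.594  -0.0453  0.1135] F [-0.5 -0.  -3.6] w 0.0426 grip 101.6 t 8.25
[ 0.59423163 -0.04587395  0.11351144]
```

View pics/c3.png

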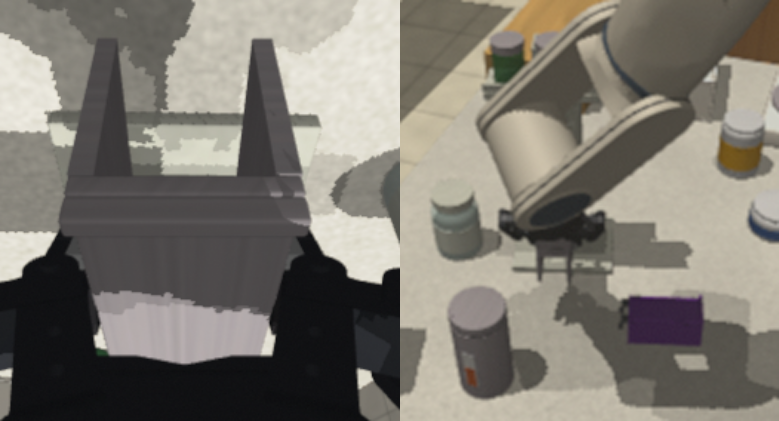

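```bash
python3 - <<'E'
from h import *
from scipy.optimize import least_squares
T=tcp([0,0,0],UY); act=manip.get_position()-T; print(act, upw(-.105,0,.13))
L=np.array([(-.05,-.022,0),(-.05,.022,0),(-.05,-.022,.056),(-.05,.022,.056),(-.045,-.022,.056),(-.045,.022,.056)])
Rz=R.from_euler("z",UY).as_matrix()
def pr(s): # dx,dz,pitch about origin grasp
    P=L.copy()-[0,0,.03]; P=P@R.from_euler("y",s[2]).as_matrix().T
    P=P+[s[0],s[3] if len(s)>3 else 0,s[1]]
    return proj("w3",act+P@Rz.T)
c=lambda q:np.c_[(q[:,0]-130)*1.481,(q[:,1]-100)*1.481].round(0)
print(c(pr([0,0,0])).tolist()); print(c(pr([0,0,.05])).tolist())
print(c(pr([.003,0,0])).tolist());print(c(pr([0,0.003,0])).tolist())
E
```

```text
[ 0.59118629 -0.03635153  0.13000396] [ 0.59138947 -0.03687121  0.13      ]
[[96.0, 36.0], [271.0, 36.0], [54.0, 219.0], [313.0, 219.0], [59.0, 236.0], [308.0, 236.0]]
[[94.0, 36.0], [273.0, 37.0], [53.0, 236.0], [314.0, 236.0], [58.0, 251.0], [309.0, 251.0]]
[[97.0, 46.0], [270.0, 46.0], [57.0, 229.0], [310.0, 229.0], [62.0, 245.0], [305.0, 245.0]]
[[94.0, 43.0], [273.0, 43.0], [50.0, 234.0], [317.0, 234.0], [56.0, 251.0], [311.0, 251.0]]
```

The model matches the view within about 1 mm and the bracket is level. Now I'll insert it with force checks.

```bash
cat > ins.py <<'E'
from h import *
n=np.array([np.cos(UY),np.sin(UY),0])
F0=np.array(manip.get_contact_force())
x=-.105
while x<-.042:
    step=.005 if x<-.075 else .0015; x+=step
    manip.servo_line(tcp(upw(x,0,.130),UY),rv(UY),rate=.05)
    dF=np.array(manip.get_contact_force())-F0; f=dF@n
    lx=(manip.get_position()-tcp(upw(0,0,.13),UY))@n
    if x>-.07: print(round(x,4),"actual",round(lx,4),"f",round(f,1),dF.round(1))
    if f<-7: break
st()
E
python3 ins.py
```

```text
-0.069 actual -0.0689 f -0.5 [-0.5  0.4  0.7]
-0.0675 actual -0.0674 f 0.3 [ 0.1 -0.3 -0.5]
-0.066 actual -0.0659 f -0.1 [0.3 0.2 0.3]
-0.0645 actual -0.0644 f 0.2 [ 0.6  0.  -0. ]
-0.063 actual -0.0629 f -0.4 [-0.4  0.3 -0.4]
-0.0615 actual -0.0614 f 0.2 [-0.  -0.2 -0.5]
-0.06 actual -0.0599 f -0.7 [ 0.1  0.7 -0. ]
-0.0585 actual -0.0584 f -0.5 [-0.1  0.6  0.1]
-0.057 actual -0.0569 f -0.4 [-0.6  0.2 -0.8]
-0.0555 actual -0.0554 f -0.5 [ 0.2  0.6 -0.3]
-0.054 actual -0.0539 f -0.3 [ 0.2  0.4 -1.5]
-0.0525 actual -0.0533 f -7.3 [-2.6  6.8  2.3]
 [ 0.6098 -0.0951  0.1134] F [-2.7  6.5 -0.5] w 0.043 grip 101.9 t 13.6
```

```bash
cat > low.py <<'E'
from h import *
n=np.array([np.cos(UY),np.sin(UY),0])
z=.130; F0=np.array([-.5,0,-3.6])
while z>.102:
    z-=.002 if z>.114 else .001
    manip.servo_line(tcp(upw(-.0537,0,z),UY),rv(UY),rate=.04)
    dF=np.array(manip.get_contact_force())-F0; a=manip.get_position()-tcp(upw(0,0,0),UY)
    print(round(z,4),"z",a[2].round(4),"x",(a@n).round(4),"fn",(dF@n).round(1),"fy",(dF@[-n[1],n[0],0]).round(1),"fz",dF[2].round(1))
    if dF[2]>28 or abs(dF@n)>20: break
st()
E
python3 low.py
```

```text
0.128 z 0.1279 x -0.0537 fn 0.8 fy 0.2 fz 1.0
0.126 z 0.1258 x -0.0536 fn -0.6 fy 0.2 fz 0.1
0.124 z 0.1238 x -0.0537 fn 0.1 fy 0.3 fz -0.0
0.122 z 0.122 x -0.0538 fn -0.4 fy 1.5 fz 0.7
0.12 z 0.1201 x -0.0544 fn -7.4 fy 0.6 fz 5.4
0.118 z 0.1177 x -0.0546 fn -6.1 fy 0.7 fz 3.0
0.116 z 0.1155 x -0.0546 fn -5.6 fy 1.5 fz 0.9
0.114 z 0.1133 x -0.0546 fn -5.8 fy 2.3 fz -2.3
0.113 z 0.1122 x -0.0545 fn -4.2 fy 2.9 fz -2.8
0.112 z 0.1115 x -0.0541 fn -3.4 fy 2.7 fz -2.5
0.111 z 0.111 x -0.0537 fn -1.7 fy 2.6 fz -1.8
0.11 z 0.1107 x -0.0536 fn -6.5 fy 0.2 fz 3.6
0.109 z 0.1104 x -0.0536 fn -7.7 fy -1.9 fz 9.9
0.108 z 0.1101 x -0.0536 fn -9.8 fy -3.6 fz 16.1
0.107 z 0.11 x -0.0535 fn -13.9 fy -6.0 fz 23.7
0.106 z 0.1092 x -0.0538 fn -17.3 fy -4.6 fz 24.5
0.105 z 0.108 x -0.0542 fn -19.1 fy -4.4 fz 24.7
0.104 z 0.1076 x -0.0542 fn -22.3 fy -6.6 fz 30.2
 [ 0.6102 -0.094   0.0911] F [-13.6  19.3  26.6] w 0.0426 grip 106.4 t 18.1
```

The catch was passed between about z .122 and .111, then came a hard stop at .1105, which is home (expected .110). I'll relieve the force, release and check.

```bash
python3 - <<'E'
from h import *
manip.servo_line(tcp(upw(-.054,0,.110),UY),rv(UY),rate=.04); st()
manip.command_gripper(.062); st()
zt=tool(UY,LEAN)[:,2]
manip.servo_line(manip.get_position()-.13*zt,rate=.2); st()
snap("wrist","w4");snap("side","s4")
a=cv2.imread("pics/w4.png")[130:384,130:400];b=cv2.imread("pics/s4.png")[100:300,170:350]
cv2.imwrite("pics/c4.png",np.hstack([cv2.resize(a,(400,376)),cv2.resize(b,(338,376),interpolation=2)]))
o=upw(-.0505,0,.08);Rz=R.from_euler("z",UY).as_matrix()
L=np.array([(-.05,-.022,.056),(-.05,.022,.056),(-.045,-.022,.056),(-.045,.022,.056),(.05,-.022,.05),(.05,.022,.05)])
print(((proj("w4",o+L@Rz.T)-130)*1.481).round(0).tolist())
E
```

```text
[ 0.6098 -0.0949  0.0939] F [-1.6 -0.9 -6.3] w 0.043 grip 118.3 t 18.4
 [ 0.6096 -0.0948  0.0934] F [ 0.3 -0.  -0.4] w 0.0619 grip 0.0 t 18.73
 [ 0.5897 -0.0335  0.2055] F [0.4 0.1 0.2] w 0.0618 grip 0.0 t 19.52
[[134.0, 54.0], [236.0, 54.0], [135.0, 63.0], [235.0, 63.0], [147.0, 179.0], [222.0, 179.0]]
```

View pics/c4.png

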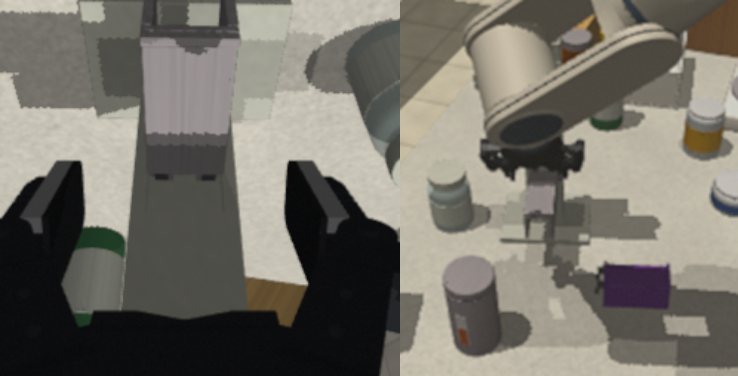

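```bash
python3 - <<'E'
from h import *
from scipy.optimize import least_squares
Rz=R.from_euler("z",UY).as_matrix()
L=np.array([(-.05,-.022,.056),(-.05,.022,.056),(-.045,-.022,.056),(-.045,.022,.056),(.05,-.022,.05),(.05,.022,.05)])
U=np.array([(140,28),(239,28),(141,41),(238,41),(147,171),(226,171)])/1.481+130
def res(s,full=True):
    P=(L-[.05,0,.038])@R.from_euler("zy",[s[3],s[2]]).as_matrix().T+[s[0],s[4],s[1]]
    return (proj("w4",np.r_[0,0,0]+(P@Rz.T)+[*UP,0])-U).ravel()
r=least_squares(res,[0,.118,0,0,0]);print(r.x.round(4),r.fun.round(1))
for z in(.118,.122,.126):
    r=least_squares(lambda s:res([s[0],z,s[1],s[2],s[3]]),[0,0,0,0]);print(z,r.x.round(4),r.cost)
E
```

```text
[-0.0034  0.1156 -0.0926 -0.0083  0.0011] [-0.2  0.8  0.2  1.4 -0.5 -1.5  0.3 -1.   1.3 -0.  -1.   0.3]
0.118 [-0.006  -0.0846 -0.0082  0.0011] 5.658781327460787
0.122 [-0.0103 -0.0718 -0.008   0.0011] 13.556743929139827
0.126 [-0.0146 -0.0603 -0.0077  0.001 ] 29.92998047320155
```

The hooks are in the slots at z≈.116, with a lip droop of about 0.08 rad, which is the stated play. Next is the short canister: refine its position from straight above.

```bash
python3 - <<'E'
from h import *
print("short top/side",at_z("top0",148.1,224,.09),at_z("side0",255,361,.09),"pink",at_z("top0",152,262,.09))
print("jar",at_z("side0",195.7,220,0))
manip.servo_line(manip.get_position()-.06*tool(UY,LEAN)[:,2],rate=.25)
g=np.array([.424,.329,.30]); manip.move_to(g+[.0,.0,0],rv(UY,.0)); im,K,M=snap("wrist","w5"); st()
print("expect",proj("w5",[[.424,.329,.09],[.454,.329,.09],[.424,.359,.09]]))
gr=cv2.medianBlur(cv2.cvtColor(im,cv2.COLOR_RGB2GRAY),5)
c=cv2.HoughCircles(gr,cv2.HOUGH_GRADIENT,1,30,param1=80,param2=18,minRadius=22,maxRadius=60)
for q in c[0][:6]: print(q,at_z("w5",q[0],q[1],.09).round(4),im[int(q[1])%384,int(q[0])%512])
E
```

```text
short top/side [0.42314131 0.32885166 0.09      ] [0.42156313 0.33769062 0.09      ] pink [0.29036047 0.30964497 0.09      ]
jar [ 7.80916896e-01 -8.04855977e-02  1.11022302e-16]
 [0.4244 0.3281 0.2994] F [0.  0.9 0.1] w 0.0621 grip 0.0 t 21.42
expect [[254.10135085 166.46946555]
 [280.26817157 174.60498245]
 [262.57063744 139.90400797]]
[402.5 240.5  31.5] [0.6136 0.2979 0.09  ] [136 130 131]
[253.5 158.5  30.2] [0.4208 0.3371 0.09  ] [141 134 136]
[368.5 214.5  27.1] [0.5638 0.3154 0.09  ] [47 45 46]
[127.5 142.5  29.5] [0.2875 0.3131 0.09  ] [189 106 133]
[185.5 272.5  36.8] [0.3845 0.1827 0.09  ] [6 6 6]
[ 70.5 221.5  44.9] [0.2438 0.2058 0.09  ] [184 180 167]
```

View pics/w5.png

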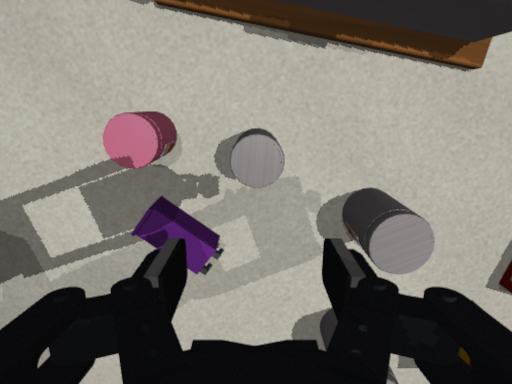

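The lid is at (257,159), which gives (0.424,0.337). The pink one at (138,140) is not meant. The brown appliance lies behind in +y, so I'll grasp with the tool leaning towards -x/+y (yaw -0.4) and turn it in the air.

```bash
python3 - <<'E'
from h import *
print(at_z("w5",257,159,.09))
LN=.58
for y in(-.6,-.4,-.2):
    c=np.array([.4245,.337,.062]);t=tcp(c,y,LN);zt=tool(y,LN)[:,2]
    print(y,[None if q is None else np.round(q,2) for q in(manip.solve_ik(t,rv(y,LN)),manip.solve_ik(t-.13*zt,rv(y,LN)),manip.solve_ik(t+[0,0,.16],rv(y,LN)))])
for P,l in((upw(-.2,0,.212),LN),(upw(-.055,0,.212),LN),(upw(-.055,0,.19),LN+.07)): print(np.round(manip.solve_ik(tcp(P,UY,l),rv(UY,l)),2))
E
```

```text
[0.42453284 0.33773323 0.09      ]
-0.6 [array([ 0.94,  0.66,  1.96, -0.94,  0.74,  0.75]), array([ 1.07,  0.46,  1.94, -0.73,  0.95,  0.6 ]), array([ 0.94,  0.37,  1.92, -0.73,  0.97,  0.43])]
-0.4 [array([ 0.93,  0.64,  2.03, -1.11,  0.64,  0.73]), array([ 1.07,  0.41,  2.03, -0.83,  0.83,  0.52]), array([ 0.93,  0.33,  1.99, -0.79,  0.84,  0.31])]
-0.2 [None, array([ 1.05,  0.36,  2.13, -0.95,  0.69,  0.45]), array([ 0.91,  0.3 ,  2.05, -0.85,  0.71,  0.17])]
[ 0.35  0.43  1.85 -0.7   1.01  0.47]
[ 0.09  0.45  1.83 -0.76  0.89  0.28]
[ 0.12  0.49  1.85 -0.88  0.88  0.42]
```

```bash
python3 - <<'E'
from h import *
LN=.58; y=-.5
c=np.array([.4245,.337,.062]);t=tcp(c,y,LN);zt=tool(y,LN)[:,2]
manip.command_gripper(.085)
manip.move_to(t-.13*zt,rv(y,LN)); st("app")
manip.servo_line(t,rate=.12); st("at")
manip.command_gripper(.05,60); st("grip")
manip.servo_line(manip.get_position()+[0,0,.03],rate=.1); st("lift")
manip.servo_line(t+[0,0,.152],rate=.15)
manip.servo_line(tcp(upw(-.2,0,.212),UY,LN),rv(UY,LN),rate=.13); st("pre")
E
```

```text
app [0.3714 0.3667 0.1553] F [0.2 0.5 0.5] w 0.085 grip 0.0 t 22.55
at [0.4337 0.3324 0.0466] F [ 0.3 -0.9  0.4] w 0.0849 grip 0.0 t 23.78
grip [0.4336 0.3325 0.0469] F [-2.7  0.4  5.2] w 0.0588 grip 63.6 t 24.14
lift [0.4335 0.3327 0.077 ] F [ 0.4  0.  -3.1] w 0.0587 grip 64.8 t 24.6
pre [0.5658 0.0441 0.1961] F [ 0.1  0.1 -2.9] w 0.0586 grip 64.7 t 28.15
```

```bash
python3 - <<'E'
from h import *
LN=.65
manip.servo_line(tcp(upw(-.054,0,.212),UY,.58),rate=.12); st("over")
manip.servo_line(tcp(upw(-.058,0,.210),UY,LN),rv(UY,LN),rate=.1)
F0=np.array(manip.get_contact_force()); z=.210
# grasp point lies .062 up the axis tilted .07 -> base is ~4 mm nearer the upright than the grasp
while z>.180:
    z-=.003 if z>.198 else .001
    manip.servo_line(tcp(upw(-.058,0,z),UY,LN),rate=.04)
    d=np.array(manip.get_contact_force())-F0
    if z<.198: print(round(z,3),d.round(1))
    if d[2]>3.5 or np.linalg.norm(d)>10: break
st("touch")
snap("wrist","w6");snap("side","s6")
a=cv2.imread("pics/w6.png")[0:384,100:420];b=cv2.imread("pics/s6.png")[100:300,170:350]
cv2.imwrite("pics/c6.png",np.hstack([cv2.resize(a,(400,480)),cv2.resize(b,(400,480),interpolation=2)]))
E
```

```text
over [ 0.6098 -0.0949  0.196 ] F [ 0.4 -0.8 -2.9] w 0.0584 grip 64.7 t 29.52
0.198 [-0.4 -1.4 -0.2]
0.197 [ 0.1 -0.1 -0.2]
0.196 [-0.2 -0.4 -0.9]
0.195 [ 0.2 -0.5 -0.1]
0.194 [-0.9  0.3  0.1]
0.193 [ 0.1 -1.6 -0.1]
0.192 [-0.3 -0.6  0.2]
0.191 [ 0.1 -0.6  0.1]
0.19 [-0.5  0.1  2. ]
0.189 [-2.3 -0.2  7.5]
touch [ 0.6093 -0.0927  0.1746] F [-2.1  0.6  4.5] w 0.059 grip 65.6 t 33.02
```

Contact came at the expected height (underside ≈.128). Release, retreat and verify with the last picture.

```bash
python3 - <<'E'
from h import *
zt=tool(UY,.65)[:,2]
manip.command_gripper(.076); st("open"); manip.hold(.3)
manip.servo_line(manip.get_position()-.12*zt,rate=.12); st("back")
manip.servo_line(manip.get_position()-.05*zt,rate=.15); 
snap("wrist","w7")
p=manip.get_position(); manip.servo_line(p+np.array([-.05,.12,.06]),rate=.2); 
snap("side","s7");st()
a=cv2.imread("pics/w7.png")[60:384,100:420];b=cv2.imread("pics/s7.png")[80:280,170:350]
cv2.imwrite("pics/c7.png",np.hstack([cv2.resize(a,(420,425)),cv2.resize(b,(380,425),interpolation=2)]))
E
```

```text
open [ 0.609  -0.0926  0.1736] F [0.5 1.  0.1] w 0.0765 grip 0.0 t 33.43
back [ 0.5868 -0.0237  0.2687] F [-0.5 -0.2 -0.4] w 0.076 grip 0.0 t 34.88
 [0.5272 0.1237 0.3669] F [-0.1  0.4  0.2] w 0.0759 grip 0.0 t 36.33
```

View pics/c7.png

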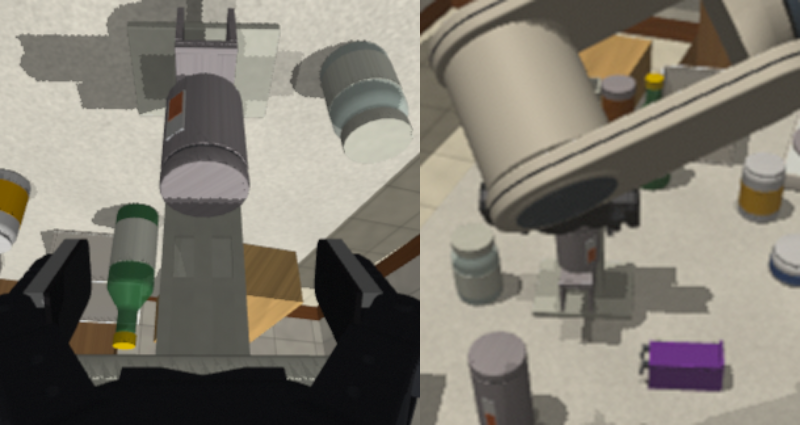

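```bash
python3 - <<'E'
from h import *
Rz=R.from_euler("z",UY).as_matrix()
s=np.array([420/320,425/324])
def show(L,th,xo): 
    P=(np.array(L)-[.05,0,.038])@R.from_euler("y",-th).as_matrix().T+[xo,.001,.118]
    return ((proj("w7",P@Rz.T+[*UP,0])-[100,60])*s).round(0).tolist()
for xo in(-.0035,-.005):
  for th in(0,.04,.07,.1):
    print(xo,th,"lip",show([(-.05,-.022,.056),(-.05,.022,.056)],th,xo),"can base front/lid ctr,lid back",show([(-.03,0,.05),(0,0,.14),(.03,0,.14)],th,xo))
E
```

```text
-0.0035 0 lip [[172.0, 55.0], [237.0, 55.0]] can base front/lid ctr,lid back [[204.0, 73.0], [205.0, 198.0], [204.0, 222.0]]
-0.0035 0.04 lip [[173.0, 51.0], [236.0, 51.0]] can base front/lid ctr,lid back [[204.0, 69.0], [205.0, 191.0], [204.0, 218.0]]
-0.0035 0.07 lip [[173.0, 47.0], [236.0, 48.0]] can base front/lid ctr,lid back [[204.0, 67.0], [205.0, 187.0], [204.0, 214.0]]
-0.0035 0.1 lip [[173.0, 44.0], [236.0, 45.0]] can base front/lid ctr,lid back [[204.0, 65.0], [205.0, 182.0], [204.0, 211.0]]
-0.005 0 lip [[172.0, 53.0], [237.0, 53.0]] can base front/lid ctr,lid back [[204.0, 71.0], [205.0, 196.0], [204.0, 221.0]]
-0.005 0.04 lip [[172.0, 49.0], [237.0, 49.0]] can base front/lid ctr,lid back [[204.0, 68.0], [205.0, 190.0], [204.0, 216.0]]
-0.005 0.07 lip [[173.0, 46.0], [236.0, 46.0]] can base front/lid ctr,lid back [[204.0, 65.0], [205.0, 185.0], [204.0, 213.0]]
-0.005 0.1 lip [[173.0, 43.0], [236.0, 43.0]] can base front/lid ctr,lid back [[204.0, 63.0], [205.0, 180.0], [204.0, 210.0]]
```

```bash
python3 - <<'E'
from h import *
g=cv2.cvtColor(cv2.imread("pics/w7.png"),cv2.COLOR_BGR2GRAY).astype(int)
print("lip col 248 v80-125",g[80:126,248].tolist()); print("lip col 262",g[80:126,262].tolist())
print("lid col 256 v165-225",g[165:226,256].tolist())
print("foot col 210 v70-100",g[70:100,210].tolist(),"col 300",g[70:100,300].tolist())
print("slot col 242 v235-275",g[235:276,242].tolist(),"col 268",g[235:276,268].tolist())
Rz=R.from_euler("z",UY).as_matrix()
f=lambda L:proj("w7",np.array(L)@Rz.T+[*UP,0]).round(1).tolist()
print("foot",f([(-.04,-.06,.012),(-.04,.06,.012),(-.04,-.06,0)]),"sills218",f([(0,-.014,.218),(0,.014,.218)]),"slot top",f([(0,-.014,.252)]))
E
```

```text
lip col 248 v80-125 [84, 90, 87, 80, 79, 79, 79, 79, 80, 79, 75, 71, 76, 80, 76, 76, 119, 146, 153, 154, 149, 148, 149, 150, 149, 150, 150, 150, 150, 150, 150, 150, 150, 149, 150, 151, 121, 81, 68, 68, 69, 69, 69, 69, 69, 69]
lip col 262 [93, 123, 150, 158, 159, 158, 160, 160, 162, 163, 132, 88, 78, 88, 80, 72, 106, 141, 153, 153, 156, 155, 154, 154, 154, 154, 154, 155, 154, 155, 155, 155, 155, 155, 155, 155, 114, 79, 76, 76, 77, 77, 77, 76, 76, 77]
lid col 256 v165-225 [73, 72, 73, 107, 111, 70, 56, 67, 70, 69, 71, 73, 74, 75, 77, 79, 86, 95, 140, 156, 152, 150, 151, 152, 153, 152, 152, 154, 154, 153, 151, 150, 149, 150, 150, 152, 154, 152, 151, 153, 155, 155, 153, 154, 155, 154, 116, 88, 85, 72, 63, 65, 65, 65, 65, 64, 64, 65, 65, 65, 75]
foot col 210 v70-100 [116, 116, 117, 120, 120, 118, 99, 88, 89, 91, 101, 111, 108, 107, 107, 107, 107, 107, 107, 108, 107, 107, 107, 107, 107, 107, 106, 106, 107, 106] col 300 [203, 202, 201, 203, 205, 204, 200, 177, 126, 101, 105, 108, 164, 189, 191, 191, 192, 192, 194, 195, 194, 195, 194, 194, 193, 192, 192, 193, 193, 194]
slot col 242 v235-275 [85, 86, 85, 84, 81, 80, 83, 88, 90, 90, 91, 91, 90, 91, 90, 90, 91, 91, 92, 92, 91, 91, 91, 90, 91, 91, 90, 91, 90, 90, 90, 90, 90, 91, 91, 91, 87, 85, 85, 85, 86] col 268 [85, 84, 85, 84, 81, 79, 81, 87, 91, 91, 91, 90, 91, 90, 90, 89, 88, 89, 89, 89, 89, 89, 90, 90, 90, 90, 90, 91, 90, 90, 91, 90, 90, 90, 90, 90, 87, 84, 83, 84, 85]
foot [[207.7, 83.1], [301.4, 83.1], [208.5, 77.7]] sills218 [[240.5, 239.7], [268.7, 239.7]] slot top [[239.6, 271.6]]
```

```bash
python3 - <<'E'
from h import *
manip.hold(.5); print(manip.sign_off())
E
```

```text
the job is handed in; nothing more can be done
None
```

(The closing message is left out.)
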